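Index the rotary board stage to its next hole and clamp it

TASK

Move the round board stage on to its next indexing position: draw the spring plunger on the stage's arm out of its hole by its knob, turn the stage counterclockwise (seen from above) with the pin out, and let the pin spring fully home in the next hole, which is in the hand-set aluminium segment and has to be found by feel. Then swing the clamp lever clockwise until the stage is clamped tight, and let go. Never force the pin sideways or down, keep off the circuit board, and leave the things lying round the fixture where they are.

Things in the scene. Friction and masses are not known exactly. Their poses are not given: they have to be found in the camera images.
- index_base: Fixed base of the rotary fixture: grey round foot 208 mm across, 12 mm high, under a graduated dark steel index plate 179 mm across, top at 24 mm. Origin on the stage's vertical turning axis at bench height; z up. On the plate lies the index segment: an aluminium arc of 68 degrees about the axis, 4 mm thick (top at 28 mm), level but for ramps on its last 8 degrees at each end.
- stage (a joint): Turning angle of the stage, rad: 0 with the pin in the first hole (start), growing counterclockwise from above; range -0.2 to 1.75, stays where left, turned by 1 N at the knob, 2 to 7 N with the pin riding on plate or segment. Aluminium disc 124 mm across, top at 37 mm, with a steel arm 26 mm wide (top at 46 mm) that carries the plunger 75 mm from the axis: knob and pin turn with it.
- plunger (a joint): How far the plunger is drawn up, m: 0 = pin home in a hole, 0.0095 = pin riding on the plate, 0.0135 = riding on the segment, 0.017 = end of travel. Its spring pulls down with 6 N at 0, rising evenly to 12 N at 0.017; let go, the pin springs down and drops into a hole when it comes over it.
- knob (a point): Centre of the plunger's black round knob: 24 mm in diameter, from 8 mm below to 9 mm above this point, on a thinner neck; 79 mm above the bench with the pin home. The steel sleeve below (16 mm in diameter) ends 16 mm under this point when the pin is home. The knob rises with the plunger and turns with the stage.
- index_pin: Steel pin of the plunger, 8 mm in diameter with a half-round nose; origin at the tip of the nose (14.5 mm above the bench when home), straight under the knob.
- clamp_lever (a joint): Angle of the clamp lever in rad, growing as it is swung clockwise seen from above; starts slack between 0 and 0.25, its eccentric begins to press the brake pad on the stage's rim at about 0.4, is tight from about 1.1 on and meets its end stop at 1.45. It stays where it is left; about 3 to 8 N at the grip point swings it, much more only at the end stop.
- lever_grip (a point): Point to take the black clamp lever, on the axis of its round arm (12 mm thick, rising outward to a ball 16 mm across that is 14 mm farther out), 52 mm out from the pivot axis and about 69 mm above the bench; the lever swings level about the pivot axis.
- lever_pivot (a point): Top of the lever's hub (23 mm across) on its vertical pivot axis, about 65 mm above the bench, over the clamp housing beside the stage.
- brake_pad: Brass brake pad (6 x 22 x 9 mm) in the clamp housing, pressed against the stage's rim by the lever. Its origin lies on the stage's axis when slack, not in the pad.
- board: Green circuit board, 60 x 85 x 16 mm, held in two clips on the stage; origin under its middle on the stage's axis, 38 mm above the bench. Not to be touched.
- tape_roll: Bystander: roll of amber tape lying flat, 66 x 70 x 19 mm, origin at the middle of its underside.
- terminal_block: Bystander: green terminal block 18 x 52 x 19 mm, origin at the middle of its underside.
- loupe: Bystander: black eye loupe, 41 mm across and 36 mm high, origin at the middle of its underside.
- hex_keys: Bystander: red folding hex key set 24 x 98 x 16 mm, origin at the middle of its underside.
- first_hole (a point): Mouth of the hole (9.6 mm wide) that the pin starts in, in the top of the index plate, 75 mm from the axis. The next hole, alike, is in the middle of the index segment, also 75 mm from the axis; the segment is set by hand, so this hole lies 45 to 75 degrees (0.79 to 1.31 rad) counterclockwise of the first, where exactly is not measured. The pin fits no other place.

How it is judged:
By the outcome, as a careful person would: the job done as asked, in the order asked, and still so for the second after the job is handed in, with the robot touching nothing.
It also fails if it takes over 54 s, if anything falls off the work surface, if the arm or the gripper's body presses on something with over 40 N, if the wrist force passes 120 N, or if a joint passes its speed limit or range.

ROBOT

A 6-joint arm with a two-finger parallel gripper is mounted at the origin on a cart in front of the work surface, level with it; the furniture and walls round the work are solid. World frame = base frame: x ahead of the robot, y to its left, z up, the work surface at z = 0. Lengths are in mm, angles in rad, forces in N, time in s.
With the tool pointing down it reaches from about 400 to 925 mm from the base axis. Payload 12.5 kg.
Tool frame: the origin (TCP) lies midway between the tips of the shut fingers; the grasp point (between the pads) lies 19 mm behind it (env.tcp_to_grasp is the distance from the TCP to the grasp point, in mm); z points along the fingers, y is the line along which they close (so a half turn about z gives the same grasp; the last joint's range is limited). The gripper opens to 95 mm and grips with 3 to 60 N. Pads are 20 mm wide; open, the fingers measure 119 mm over their backs; the gripper's body (75 mm by 180 mm) begins 59 mm behind the grasp point.
Start: joints at [-1.225, 0.491, 1.559, -0, 1.092, -0.106], TCP at [272.89, -562.297, 214.661] pointing down, gripper open.
Joint ranges: [-3.1, 3.1], [-0.84, 2.19], [0.05, 2.79], [-1.13, 4.28], [0.06, 2.93], [-2.69, 2.69]. Speed limits (rad/s): [2.22, 2.22, 2.79, 3.14, 3.14, 3.14].

INTERFACE

Orientations are given as [roll, pitch, yaw] about the fixed x, y, z axes, in that order (R = Rz(yaw) Ry(pitch) Rx(roll)).
In Python, from cell import env gives the robot as it stands. The module is installed in compiled form; this text tells all that it offers.
- The arm moves only by the tool step_arm, never from a script. Its argument "plan" is a list that holds one entry, the list of rows, each a list of 5 numbers: the shift along the tool's x, y, z in mm, then the turn about the tool's z in degrees, then the opening, from -1 (shut) to 1 (fully open). A call has 1 to 8 rows; each row is the pose to reach, as a shift and turn from the pose commanded when the call began, along the tool's axes at that moment; what a row does not reach only later rows make up. A row lasts 1/12 s, in which the tool goes at most 41.7 mm and 7.16 degrees, less where a joint would pass 70% of its speed; a pose out of reach is approached as far as the arm can. A call with a gripper value outside its range is refused whole. The fingers move at their own pace and stop on an object; the grip force is fixed at half the most. Time passes only in rows, so rows that repeat a pose let the fingers close. It gives the time, the measured TCP pose, the force, the opening and the grip force at its end, in the units of the state.
- env.state(): the state, without advancing time (a new reading comes with each control period).
- env.read_camera(name): name is "scene" or "top" or "wrist"; returns the picture (420x560x3 uint8, blue, green, red); there is no depth.
- env.get_calibration(name): a dict with "K" (3x3 intrinsics, pixels), "extrinsics" (4x4, takes a point from world to camera coordinates). Camera axes: x right, y up, looking along -z (the intrinsics and any distortion apply to the point x, -y, -z); pixel columns grow to the right and rows downward; lengths in mm; the calibration is good to about 2 mm. A picture is of the moment at which its call begins: read the wrist's pose just before it. get_calibration takes no time and is no camera call; for the wrist camera it gives the pose at the moment of the call.
- env.job_done(): hands the job in; it is judged then, once.
The state is a dict: "t": time; "joints": joint angles; "qvel": joint speeds; "tau": joint torques, N m; "eef_pos": TCP position; "tcp_rot": TCP orientation; "ft_force": force on the tool from outside, world axes, zero at the start; "moment": the same for the moment, N m; "opening": opening from 0.0 (shut) to 1.0 (fully open); "grip_force": force on a finger pad.
Only numpy, scipy, OpenCV 4.12 (cv2) and the standard library are available. Lean on these libraries where they do the work, as an engineer would, in place of code of your own. Each camera call takes 0.05 s, during which the arm holds its last target. There are 200 camera calls.

## Working session

There is one attempt and no reset: what is moved stays moved. The work goes in short steps, Python scripts to look and compute and a tool call to move; the robot and the scene stay as the last step left them, time stands still between calls to the robot, and variables do not carry over. Pictures are saved under pics/ and viewed, at most 13 in all, crops included, and the job is handed in when it is done.

Besides the shell and the picture viewer there is one more tool, called after "Request:" as name(argument=value, ...), one argument or row to a line, values as JSON. step_arm: Moves the arm, as the interface text tells. Its arguments: {"type":"object","properties":{"plan":{"type":"array"}},"required":["plan"]}

```bash
mkdir -p pics
python3 - <<'E'
from cell import env
import cv2
s=env.state();print(s)
for n in("scene","top"):
    cv2.imwrite(f"pics/{n}0.png",env.read_camera(n));c=env.get_calibration(n);print(n,c)
E
```

```text
{'t': 0.0, 'joints': array([-1.22463352e+00,  4.91533243e-01,  1.55946999e+00,  2.62864304e-05,
        1.09171744e+00, -1.05578149e-01]), 'qvel': array([ 1.78716760e-03,  4.17655040e-04,  3.91401294e-04,  2.67721238e-05,
       -4.60674573e-04,  9.19534224e-04]), 'tau': array([ 1.68691422e-03, -6.12631059e+01, -2.58171380e+01,  6.93891523e-02,
        4.82673536e-02, -9.99877079e-05]), 'eef_pos': array([ 272.78300022, -562.04186307,  214.07103253]), 'tcp_rot': array([-3.14047337e+00, -1.42056944e-04,  4.51728743e-01]), 'ft_force': array([-0.04375129,  0.30081557, -0.21497105]), 'moment': array([-0.0143038 ,  0.06338008, -0.00231054]), 'grip_force': 0.0, 'opening': 1.0020676650628637}
scene {'K': array([[538.20736094,   0.        , 275.99296824],
       [  0.        , 538.20736094, 202.26605859],
       [  0.        ,   0.        ,   1.        ]]), 'extrinsics': array([[-6.78770177e-01, -7.34116532e-01,  1.85462660e-02,
         3.60798852e+02],
       [ 4.86861853e-01, -4.30962334e-01,  7.59761149e-01,
        -2.74577395e+02],
       [-5.49760478e-01,  5.24732679e-01,  6.49937715e-01,
        -1.04710967e+03],
       [ 0.00000000e+00,  0.00000000e+00,  0.00000000e+00,
         1.00000000e+00]])}
top {'K': array([[424.49143328,   0.        , 275.76748824],
       [  0.        , 424.49143328, 210.36584441],
       [  0.        ,   0.        ,   1.        ]]), 'extrinsics': array([[-2.41434004e-02, -9.99708474e-01,  2.49760674e-04,
         6.81047114e+01],
       [ 9.98902408e-01, -2.41139013e-02,  4.01559438e-02,
        -4.70838226e+02],
       [-4.01382146e-02,  1.21898757e-03,  9.99193394e-01,
        -9.06463853e+02],
       [ 0.00000000e+00,  0.00000000e+00,  0.00000000e+00,
         1.00000000e+00]])}
```

View pics/top0.png

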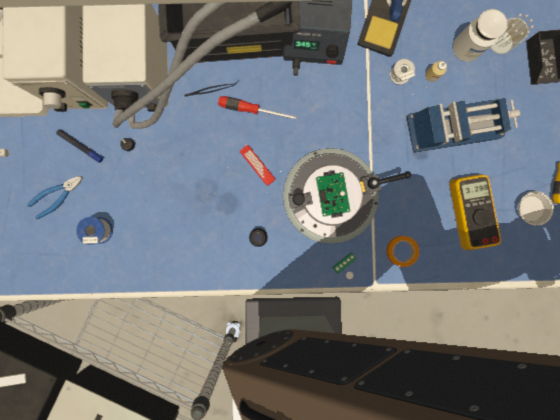

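View pics/scene0.png

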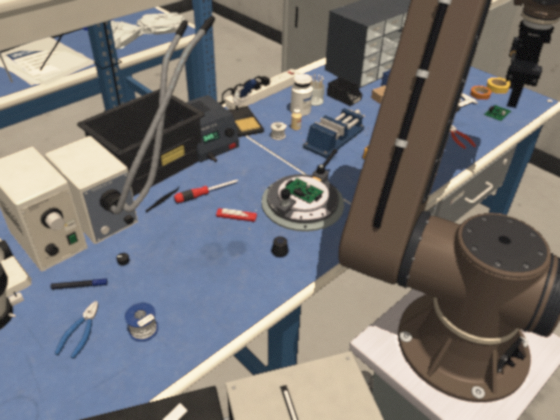

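The top view shows the fixture at about (332,195), the knob at (298,199), and the lever hub at (373,183) with its ball at (408,175). The segment lies below left, around (315,225). I'll enlarge it for exact pixels.

```bash
python3 - <<'E'
import cv2
a=cv2.imread("pics/top0.png")[135:255,270:430]
cv2.imwrite("pics/crop0.png",cv2.resize(a,None,fx=5,fy=5,interpolation=cv2.INTER_CUBIC))
E
cat > h.py <<'E'
import numpy as np
from cell import env
def ray(c,u,v,z):
    "world point at height z seen at pixel u,v"
    K,E=c["K"],c["extrinsics"];R,t=E[:3,:3],E[:3,3]
    d=np.linalg.inv(K)@[u,v,1];d=R.T@(d*[1,-1,-1]);o=-R.T@t
    return o+d*(z-o[2])/d[2]
def proj(c,p):
    K,E=c["K"],c["extrinsics"];q=(E[:3,:3]@p+E[:3,3])*[1,-1,-1];q=K@q;return q[:2]/q[2]
E
```

```text
(no output)
```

View pics/crop0.png

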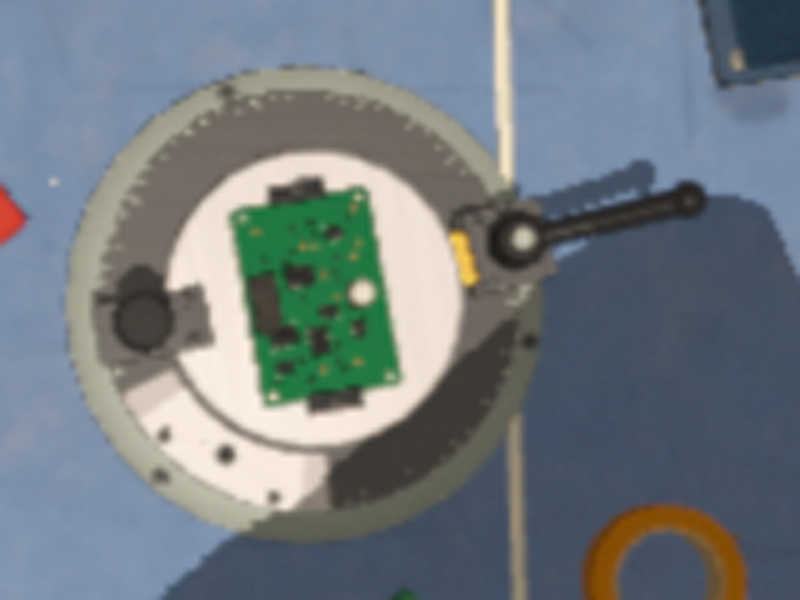

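Run:
```python
from h import *
c=env.get_calibration("top")
P=lambda x,y,z:ray(c,270+(x+.5)/5-.5,135+(y+.5)/5-.5,z)
d=dict(foot=P(304.5,304.5,12),disc=P(314,300,37),knob=P(143,320,88),hole=P(226,455,28),hub=P(519,238,65),ball=P(690,200,72),s1=P(165,433,28),s2=P(273,496,28))
for k,v in d.items():print(k,v.round(1))
ax=(d['foot']+d['disc'])/2
a=lambda k:(np.degrees(np.arctan2(*(d[k]-ax)[[1,0]]))%360,np.hypot(*(d[k]-ax)[:2]))
for k in d:print(k,a(k))
w=env.get_calibration("wrist");print(w);s=env.state();print(s['eef_pos'],s['tcp_rot'])
```

```text
foot [501.4 -62.   12. ]
disc [501.4 -62.7  37. ]
knob [491.4  12.   88. ]
hole [437.4 -24.9  28. ]
hub [ 522.6 -143.    65. ]
ball [ 535.6 -210.8   72. ]
s1 [447.3   0.6  28. ]
s2 [419.7 -44.2  28. ]
foot (np.float64(89.19694817498), np.float64(0.37763767972824247))
disc (np.float64(269.19694817498), np.float64(0.37763767972824247))
knob (np.float64(97.72098456761691), np.float64(74.97906077226344))
hole (np.float64(149.64842423464052), np.float64(74.16898124772864))
hub (np.float64(284.70269284054416), np.float64(83.34955110996006))
ball (np.float64(282.9563898917274), np.float64(152.34900614242812))
s1 (np.float64(130.66369585214937), np.float64(83.02250077106464))
s2 (np.float64(167.49273932009214), np.float64(83.74844437560637))
{'K': array([[363.84831946,   0.        , 282.49669676],
       [  0.        , 363.84831946, 206.1307977 ],
       [  0.        ,   0.        ,   1.        ]]), 'extrinsics': array([[ 4.35629211e-01, -9.00124169e-01, -1.91591540e-03,
        -6.24586703e+02],
       [ 8.62229371e-01,  4.17898647e-01, -2.86218855e-01,
         3.13924592e+01],
       [ 2.58433167e-01,  1.23033335e-01,  9.58162354e-01,
        -3.93007963e+02],
       [ 0.00000000e+00,  0.00000000e+00,  0.00000000e+00,
         1.00000000e+00]])}
[ 272.80044268 -562.07373771  214.12217445] [-3.14059791e+00 -1.29372363e-04  4.51767605e-01]
```

The fixture's axis is at about (501,-62) and the knob at (491,12). A dark hole in the segment sits about 52° on from the pin. Next I move over the knob.

Request:
step_arm(
  plan=[
    [[447,-421,54,-71.8,0.2],[447,-421,54,-71.8,0.2],[447,-421,54,-71.8,0.2],[447,-421,54,-71.8,0.2],[447,-421,54,-71.8,0.2],[447,-421,54,-71.8,0.2],[447,-421,54,-71.8,0.2],[447,-421,54,-71.8,0.2]],
  ],
)

```text
t: 0.77
eef_pos: [391.1, -250.0, 185.3]
tcp_rot: [-3.142, 0.0, 1.458]
ft_force: [2.0, 0.2, 0.3]
opening: 0.604
grip_force: 0.0
```

```bash
cat >> h.py <<'E'
def shift(target,yawdeg):
    "tool-frame shift and turn from the measured pose"
    s=env.state();p=s["eef_pos"];y=s["tcp_rot"][2];D=np.array(target)-p;c,n=np.cos(y),np.sin(y)
    return np.round([c*D[0]+n*D[1],n*D[0]-c*D[1],-D[2],(np.degrees(y)-yawdeg+180)%360-180],1)
def show():
    s=env.state();print(round(s['t'],2),s['eef_pos'].round(1),np.degrees(s['tcp_rot']).round(1),'F',s['ft_force'].round(1),'M',s['moment'].round(2),s['opening'].round(3),s['grip_force'])
E
python3 -c "
from h import *
show();print(shift([491.4,12,160],97.7))"
```

```text
Traceback (most recent call last):
  File "h.py", line 15, in show
    s=env.state();print(round(s['t'],2),s['eef_pos'].round(1),np.degrees(s['tcp_rot']).round(1),'F',s['ft_force'].round(1),'M',s['moment'].round(2),s['opening'].round(3),s['grip_force'])
                                                                                                                                                    ^^^^^^^^^^^^^^^^^^
AttributeError: 'float' object has no attribute 'round'
```

```bash
sed -i "s/s\['opening'\].round(3)/round(float(s['opening']),3)/" h.py
python3 -c "
from h import *
show();print(shift([491.4,12,160],97.7))"
```

```text
0.77 [ 391.1 -250.   185.3] [-180.     0.    83.5] F [2.  0.2 0.3] M [-0.02 -0.19  0.01] 0.604 0.0
[271.7  70.1  25.3 -14.2]
```

Request:
step_arm(
  plan=[
    [[265,70,25,-14,0.1],[265,70,25,-14,0.1],[265,70,25,-14,0.1],[265,70,25,-14,0.1],[265,70,25,-14,0.1],[265,70,25,-14,0.1],[265,70,25,-14,0.1],[265,70,25,-14,0.1]],
  ],
)

```text
t: 1.43
eef_pos: [492.8, 6.6, 159.8]
tcp_rot: [-3.141, -0.001, 1.7]
ft_force: [0.2, -1.1, 0.2]
opening: 0.55
grip_force: 0.0
```

```bash
python3 -c "
from h import *
import cv2,pickle
show();print(shift([491.4,12,160],97.7))
c=env.get_calibration('wrist');im=env.read_camera('wrist');cv2.imwrite('pics/w1.png',im);pickle.dump(c,open('w1.pkl','wb'))
print(c['extrinsics'].round(3),proj(c,np.array([491.4,12,88])))
"
```

```text
1.43 [492.8   6.6 159.8] [-180.    -0.    97.4] F [ 0.2 -1.1  0.2] M [-0.   -0.1  -0.02] 0.55 0.0
[ 5.5 -0.7 -0.2 -0.3]
[[ 9.92000e-01  1.28000e-01 -2.00000e-03 -4.90113e+02]
 [-1.23000e-01  9.51000e-01 -2.84000e-01  7.09550e+01]
 [-3.50000e-02  2.82000e-01  9.59000e-01 -3.24071e+02]
 [ 0.00000e+00  0.00000e+00  0.00000e+00  1.00000e+00]] [280.54985361 210.55688706]
```

View pics/w1.png

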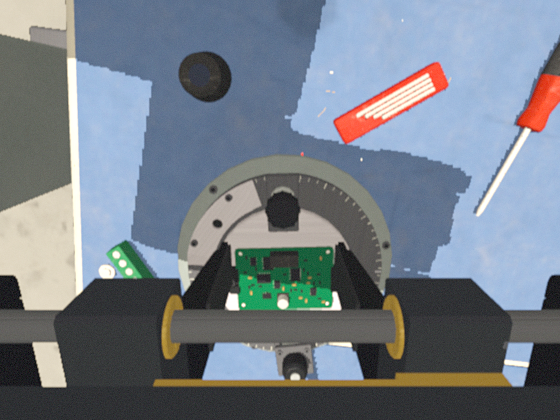

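The wrist view shows the knob at (283,209) and the segment hole at (220,223), with the fingers straddling the fixture. I'll refine the knob position.

Run:
```python
from h import *
import cv2,pickle
c=pickle.load(open('w1.pkl','rb'));g=cv2.cvtColor(cv2.imread('pics/w1.png'),cv2.COLOR_BGR2GRAY)
def cir(g,u,v,r,k):
    s=6;a=cv2.resize(g[v-k:v+k,u-k:u+k],None,fx=s,fy=s,interpolation=cv2.INTER_CUBIC)
    h=cv2.HoughCircles(a,cv2.HOUGH_GRADIENT,1,200,param1=80,param2=8,minRadius=int(s*r*.8),maxRadius=int(s*r*1.25))[0][0]
    return (h[0]+.5)/s-.5+u-k,(h[1]+.5)/s-.5+v-k,h[2]/s
t=env.get_calibration('top');gt=cv2.cvtColor(cv2.imread('pics/top0.png'),cv2.COLOR_BGR2GRAY)
k=cir(g,283,210,17.5,30);print(k,ray(c,*k[:2],86))
k=cir(gt,298,199,6.2,14);print(k,ray(t,*k[:2],86))
for n,p in dict(hole=(220,223),).items():print(n,ray(c,*p,28))
```

```text
(np.float32(279.5), np.float32(210.5), np.float32(20.433332)) [490.72842044  11.33058849  86.        ]
(np.float32(298.16666), np.float32(198.33333), np.float32(6.566667)) [492.03010628  11.91190976  86.        ]
hole [442.04974234 -24.65944752  28.        ]
```

Run:
```python
import cv2
g=cv2.imread('pics/w1.png')[165:255,180:330]
cv2.imwrite('pics/w1c.png',cv2.resize(g,None,fx=5,fy=5,interpolation=cv2.INTER_NEAREST))
```

```text
(no output)
```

View pics/w1c.png

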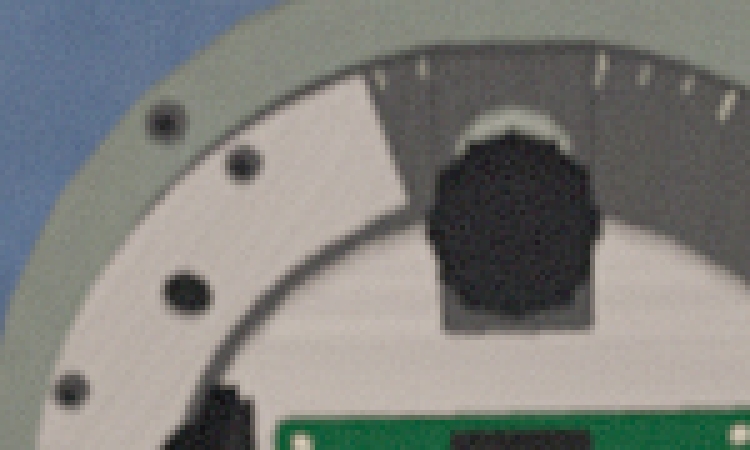

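In the crop, the knob's centre is at full pixel (282.6,209.2) and the hole at (217,223.2).

Run:
```python
from h import *
import pickle
c=pickle.load(open('w1.pkl','rb'))
print(ray(c,282.6,209.2,83),ray(c,217,223.2,28)); show()
print(shift([492.2,12,115],97.7))
```

```text
[492.87811212  11.64635176  83.        ] [439.45035247 -25.1832163   28.        ]
1.48 [492.2   4.9 159.9] [-180.    -0.    97.4] F [-0.2  0.2 -0.3] M [ 0.03 -0.06 -0.  ] 0.551 0.0
[ 7.1  1.  44.9 -0.3]
```

Request:
step_arm(
  plan=[
    [[7,0,30,-0.3,0.0],[7,0,60,-0.3,-0.2],[7,0,80,-0.3,-0.3],[7,0,96,-0.3,-0.4],[7,0,96,-0.3,-0.4],[7,0,96,-0.3,-0.4]],
  ],
)

```text
t: 1.98
eef_pos: [490.7, 9.0, 64.2]
tcp_rot: [-3.14, -0.0, 1.7]
ft_force: [0.1, -0.2, 0.3]
opening: 0.302
grip_force: 0.0
```

```bash
python3 -c "
from h import *
show();print(shift([492.2,12,64],97.7))
import cv2
cv2.imwrite('pics/w2.png',env.read_camera('wrist'))"
```

```text
1.98 [490.7   9.   64.2] [-179.9   -0.    97.4] F [ 0.1 -0.2  0.3] M [-0.04 -0.11  0.02] 0.302 0.0
[ 2.8  1.9  0.2 -0.3]
```

View pics/w2.png

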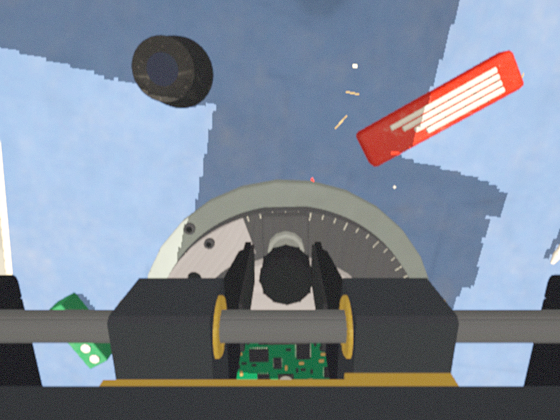

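The knob at (287,273) sits about 1.8 mm off the mid-line of the fingers towards +x. I'll centre on it, then close in small steps.

Request:
step_arm(
  plan=[
    [[2.8,1.8,0,0,-0.4],[2.8,1.8,0,0,-0.4],[2.8,1.8,0,0,-0.45],[2.8,1.8,0,0,-0.48]],
  ],
)

```text
t: 2.37
eef_pos: [492.7, 12.8, 65.0]
tcp_rot: [3.141, 0.0, 1.702]
ft_force: [-0.7, -0.4, 1.1]
opening: 0.262
grip_force: 0.5
```

Request:
step_arm(
  plan=[
    [[0,0,0,0,-0.49],[0,0,0,0,-0.5]],
  ],
)

```text
t: 2.53
eef_pos: [492.3, 12.8, 64.6]
tcp_rot: [-3.142, 0.0, 1.701]
ft_force: [-1.6, -0.2, 0.4]
opening: 0.251
grip_force: 0.7
```

Request:
step_arm(
  plan=[
    [[0,-0.3,0,0,-0.52],[0,-0.3,0,0,-0.6],[0,-0.3,0,0,-0.8]],
  ],
)

```text
t: 2.78
eef_pos: [492.3, 12.8, 64.6]
tcp_rot: [3.141, 0.0, 1.701]
ft_force: [-0.8, 0.8, 4.5]
opening: 0.244
grip_force: 30.0
```

Request:
step_arm(
  plan=[
    [[0,-0.3,-4,0,-1],[0,-0.3,-8,0,-1],[0,-0.3,-12,0,-1],[0,-0.3,-15.5,0,-1],[0,-0.3,-15.5,0,-1]],
  ],
)

```text
t: 3.2
eef_pos: [491.7, 12.7, 80.2]
tcp_rot: [-3.141, 0.0, 1.701]
ft_force: [1.7, 0.0, -11.4]
opening: 0.243
grip_force: 30.0
```

```bash
python3 -c "
from h import *
show()
s=env.state();p=s['eef_pos'];ax=np.array([501.6,-62.3])
y=s['tcp_rot'][2];r=p[:2]-ax;print(np.hypot(*r),np.degrees(np.arctan2(r[1],r[0])))
a0=np.arctan2(r[1],r[0])
for k in (5,10,15,20,25,30,35,40,44,48,52):
    q=ax+np.hypot(*r)*np.array([np.cos(a0+np.radians(k)),np.sin(a0+np.radians(k))]);D=q-p[:2];c,n=np.cos(y),np.sin(y)
    print(k,(c*D[0]+n*D[1]).round(1),(n*D[0]-c*D[1]).round(1))
"
```

```text
3.2 [491.7  12.7  80.2] [-180.     0.    97.5] F [  1.7   0.  -11.4] M [-0.02 -0.35  0.11] 0.243 29.997909406665713
75.68806708394172 97.52636401122537
5 -0.3 -6.6
10 -1.2 -13.1
15 -2.6 -19.6
20 -4.6 -25.9
25 -7.1 -32.0
30 -10.2 -37.8
35 -13.7 -43.4
40 -17.7 -48.6
44 -21.3 -52.6
48 -25.1 -56.2
52 -29.1 -59.6
```

The pin is drawn out: 15.6 mm of lift and an 11.4 N pull match the spring. Now I turn the stage 40° counterclockwise.

Request:
step_arm(
  plan=[
    [[-0.3,-6.6,0,-5,-1],[-1.2,-13.1,0,-10,-1],[-2.6,-19.6,0,-15,-1],[-4.6,-25.9,0,-20,-1],[-7.1,-32.0,0,-25,-1],[-10.2,-37.8,0,-30,-1],[-13.7,-43.4,0,-35,-1],[-17.7,-48.6,0,-40,-1]],
  ],
)

```text
t: 3.87
eef_pos: [446.1, -11.6, 79.9]
tcp_rot: [3.141, 0.001, 2.403]
ft_force: [3.0, -5.1, -12.1]
opening: 0.247
grip_force: 30.0
```

```bash
python3 -c "
from h import *
show()
s=env.state();p=s['eef_pos'];ax=np.array([501.6,-62.3])
y=s['tcp_rot'][2];r=p[:2]-ax;print(np.hypot(*r),np.degrees(np.arctan2(r[1],r[0])))
import cv2
cv2.imwrite('pics/w3.png',env.read_camera('wrist'));show()"
```

```text
3.87 [446.1 -11.6  79.9] [1.800e+02 1.000e-01 1.377e+02] F [  3.   -5.1 -12.1] M [-0.81 -0.75 -0.18] 0.247 29.998709033243358
75.12777413471836 137.60259752958572
3.92 [445.6 -12.2  80. ] [-1.800e+02  1.000e-01  1.381e+02] F [  1.6  -5.4 -11.8] M [-0.88 -0.47 -0.16] 0.245 29.99804003164172
```

View pics/w3.png

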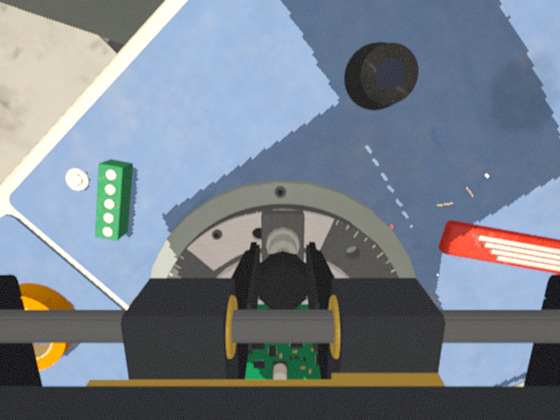

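The stage is at about 40°, and the segment hole shows just ahead at (258,233). I'll turn 8° more, let the pin down on the segment, then feel onward with the fingers loose.

Request:
step_arm(
  plan=[
    [[-0.2,-5.3,0,-4,-1],[-0.7,-10.5,0,-8,-1],[-0.7,-10.5,0,-8,-1],[-0.7,-10.5,2,-8,-1],[-0.7,-10.5,2,-8,-0.4],[-0.7,-10.5,2,-8,-0.4]],
  ],
)

```text
t: 4.42
eef_pos: [439.6, -19.4, 78.3]
tcp_rot: [3.141, 0.001, 2.539]
ft_force: [-0.1, 0.4, -0.4]
opening: 0.292
grip_force: 0.0
```

Request:
step_arm(
  plan=[
    [[0,0,6,0,-0.4],[0,0,12,0,-0.4],[0,0,12,0,-0.4]],
  ],
)

```text
t: 4.67
eef_pos: [439.1, -19.2, 65.1]
tcp_rot: [-3.141, -0.001, 2.539]
ft_force: [0.3, -1.0, -0.8]
opening: 0.303
grip_force: 0.0
```

```bash
python3 -c "
from h import *
show()
s=env.state();p=s['eef_pos'];ax=np.array([501.6,-62.3])
r=p[:2]-ax;print(np.hypot(*r),np.degrees(np.arctan2(r[1],r[0])))
import cv2
cv2.imwrite('pics/w4.png',env.read_camera('wrist')[150:350,180:400])"
```

```text
4.67 [439.1 -19.2  65.1] [-1.800e+02 -1.000e-01  1.455e+02] F [ 0.3 -1.  -0.8] M [ 0.12 -0.14 -0.05] 0.303 0.0
75.91158427968044 145.42562253930095
```

View pics/w4.png

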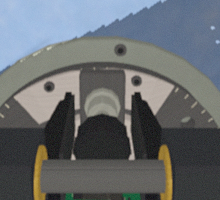

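Request:
step_arm(
  plan=[
    [[0,-1,0,-0.7,-0.4],[0,-2,0,-1.5,-0.4],[0,-3,0,-2.2,-0.4],[0,-3,0,-2.2,-0.4]],
  ],
)

```text
t: 5.05
eef_pos: [437.8, -21.9, 66.1]
tcp_rot: [3.141, 0.0, 2.579]
ft_force: [0.5, 0.8, -0.1]
opening: 0.302
grip_force: 0.5
```

Request:
step_arm(
  plan=[
    [[0,-0.5,0,-0.4,-0.4],[0,-1,0,-0.8,-0.4],[0,-1,0,-0.8,-0.4]],
  ],
)

```text
t: 5.3
eef_pos: [437.5, -22.5, 66.1]
tcp_rot: [3.141, 0.001, 2.592]
ft_force: [1.5, 4.9, -0.1]
opening: 0.296
grip_force: 2.7
```

Request:
step_arm(
  plan=[
    [[0,-0.5,0,-0.4,-0.4],[-0.1,-1,0,-0.8,-0.4],[-0.1,-1,0,-0.8,-0.4]],
  ],
)

```text
t: 5.55
eef_pos: [436.6, -23.7, 65.9]
tcp_rot: [-3.141, -0.0, 2.606]
ft_force: [0.3, 0.2, 0.9]
opening: 0.301
grip_force: 0.0
```

Contact reached 5 N, then dropped to zero, which suggests the pin has dropped in. I'll check by eye.

```bash
python3 -c "
from h import *
import cv2
a=cv2.imread('pics/w4.png');b=env.read_camera('wrist')[150:350,180:400]
cv2.imwrite('pics/w5.png',cv2.resize(np.hstack([a,b])[40:180],None,fx=1.8,fy=1.8,interpolation=cv2.INTER_CUBIC));show()"
```

```text
5.6 [436.6 -23.7  65.9] [-180.    -0.   149.3] F [ 0.2  0.9 -0.3] M [ 0.06 -0.12 -0.02] 0.299 0.0
```

View pics/w5.png

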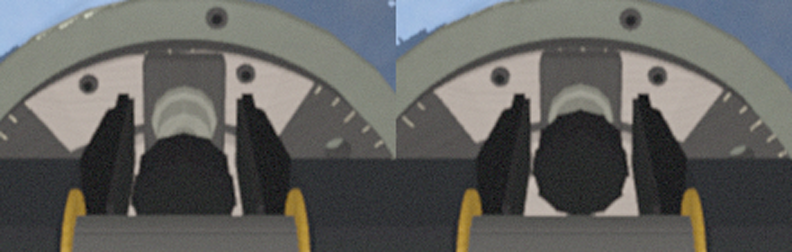

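The right half shows the knob dropped, in line with the home view, with gaps to both fingers. I lift off and go to the lever.

Request:
step_arm(
  plan=[
    [[0,0,-30,0,-0.4],[0,0,-64,0,-0.3],[0,0,-64,0,-0.2]],
  ],
)

```text
t: 5.85
eef_pos: [438.4, -23.9, 134.1]
tcp_rot: [3.14, 0.006, 2.605]
ft_force: [0.3, 0.1, -0.5]
opening: 0.374
grip_force: 0.0
```

```bash
python3 -c "
from h import *
show();print(shift([532.3,-194.1,130],100.8))"
```

```text
5.85 [438.4 -23.9 134.1] [179.9   0.3 149.3] F [ 0.3  0.1 -0.5] M [ 0.06 -0.18 -0.01] 0.374 0.0
[-167.6  -98.3    4.1   48.5]
```

Request:
step_arm(
  plan=[
    [[-167.6,-98.3,0,48.5,-0.1],[-167.6,-98.3,0,48.5,-0.1],[-167.6,-98.3,0,48.5,-0.1],[-167.6,-98.3,0,48.5,-0.1],[-167.6,-98.3,0,48.5,-0.1],[-167.6,-98.3,0,48.5,-0.1],[-167.6,-98.3,0,48.5,-0.1],[-167.6,-98.3,0,48.5,-0.1]],
  ],
)

```text
t: 6.52
eef_pos: [530.3, -194.2, 129.4]
tcp_rot: [-3.141, -0.0, 1.754]
ft_force: [-0.2, -1.1, 0.1]
opening: 0.45
grip_force: 0.0
```

```bash
python3 -c "
from h import *
show();print(shift([532.3,-194.1,52],100.8))
import cv2
t=env.read_camera('top');w=env.read_camera('wrist')
c=env.get_calibration('top');print(proj(c,np.array([437,-25,88])),proj(c,np.array([437,-25,102])))
a=cv2.resize(t[135:255,270:430],None,fx=2.5,fy=2.5);w=cv2.resize(w,(400,300));cv2.imwrite('pics/lev.png',np.hstack([a,w]))"
```

```text
6.52 [ 530.3 -194.2  129.4] [-180.    -0.   100.5] F [-0.2 -1.1  0.1] M [-0.03 -0.1   0.02] 0.45 0.0
[-0.2  2.  77.4 -0.3]
[317.68769142 225.68891234] [318.40278885 225.65936418]
```

View pics/lev.png

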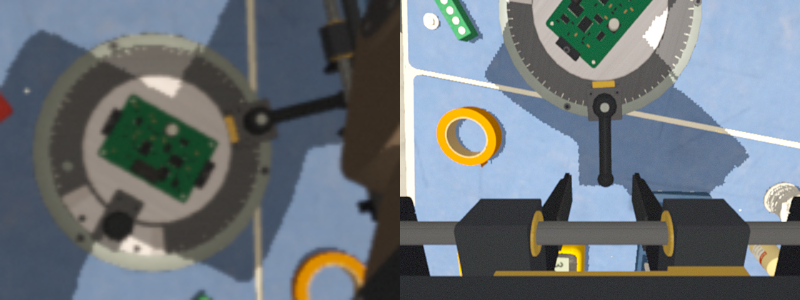

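```bash
python3 -c "
from h import *
c=env.get_calibration('wrist')
for p in [(532.3,-194.1,69),(522.6,-143,65)]:print(proj(c,np.array(p)))
print(ray(c,205*1.4,180*1.4,74),ray(c,204*1.4,107*1.4,65))"
```

```text
[284.19102026 224.41479443]
[284.52158396 145.82886352]
[ 537.55490576 -211.30932652   74.        ] [ 523.76735073 -145.36395869   65.        ]
```

The pin's knob is over the hole, and the lever sits centred between the fingers at (605,140) in the right picture. I descend around it.

Request:
step_arm(
  plan=[
    [[-1,2.5,35,0,-0.1],[-1,2.5,70,0,-0.2],[-1,2.5,78,0,-0.4],[-1,2.5,78,0,-0.55],[-1,2.5,78,0,-0.6]],
  ],
)

```text
t: 7.03
eef_pos: [533.5, -194.1, 52.6]
tcp_rot: [-3.141, -0.0, 1.761]
ft_force: [-0.1, -0.0, 0.9]
opening: 0.247
grip_force: 0.0
```

```bash
python3 -c "
from h import *
show()
s=env.state();p=s['eef_pos'];pv=np.array([523.2,-144.2]);r=p[:2]-pv;R=np.hypot(*r);a0=np.arctan2(r[1],r[0]);print(R,np.degrees(a0))
y=s['tcp_rot'][2]
for k in range(6,85,6):
    a=a0-np.radians(k);q=pv+R*np.array([np.cos(a),np.sin(a)]);D=q-p[:2];c,n=np.cos(y),np.sin(y)
    print(k,(c*D[0]+n*D[1]).round(1),(n*D[0]-c*D[1]).round(1))
"
```

```text
7.03 [ 533.5 -194.1   52.6] [-180.    -0.   100.9] F [-0.1 -0.   0.9] M [-0.02 -0.13 -0.02] 0.247 0.0
50.98925074369409 -78.35586088665721
6 0.2 -5.3
12 1.0 -10.6
18 2.3 -15.8
24 4.1 -20.8
30 6.5 -25.6
36 9.3 -30.1
42 12.6 -34.3
48 16.4 -38.1
54 20.5 -41.5
60 24.9 -44.5
66 29.6 -47.0
72 34.6 -49.0
78 39.7 -50.4
84 45.0 -51.3
```

Request:
step_arm(
  plan=[
    [[0.2,-5.3,0,6,-0.68],[1.0,-10.6,0,12,-0.68],[2.3,-15.8,0,18,-0.68],[4.1,-20.8,0,24,-0.68],[6.5,-25.6,0,30,-0.68],[9.3,-30.1,0,36,-0.68],[12.6,-34.3,0,42,-0.68],[16.4,-38.1,0,48,-0.68]],
  ],
)

```text
t: 7.7
eef_pos: [494.9, -186.6, 54.4]
tcp_rot: [3.134, -0.001, 0.917]
ft_force: [6.3, -6.1, -3.1]
opening: 0.159
grip_force: 3.7
```

```bash
python3 -c "
from h import *
show()
s=env.state();p=s['eef_pos'];pv=np.array([523.2,-144.2]);r=p[:2]-pv;R=np.hypot(*r);print(R,np.degrees(np.arctan2(r[1],r[0])))
a0=np.radians(-78.36-48);y=np.radians(100.9-48);p=pv+51*np.array([np.cos(a0),np.sin(a0)])
for k in range(4,33,4):
    a=a0-np.radians(k);q=pv+51*np.array([np.cos(a),np.sin(a)]);D=q-p[:2];c,n=np.cos(y),np.sin(y)
    print(k,(c*D[0]+n*D[1]).round(1),(n*D[0]-c*D[1]).round(1))
"
```

```text
7.7 [ 494.9 -186.6   54.4] [ 1.796e+02 -1.000e-01  5.260e+01] F [ 6.3 -6.1 -3.1] M [-0.99 -0.92  0.05] 0.159 3.652768569882028
50.93096255254897 -123.73110362189006
4 0.1 -3.6
8 0.4 -7.1
12 1.0 -10.6
16 1.8 -14.1
20 2.9 -17.5
24 4.1 -20.8
28 5.7 -24.0
32 7.4 -27.1
```

Request:
step_arm(
  plan=[
    [[0.1,-3.6,0,4,-0.68],[0.4,-7.1,0,8,-0.68],[1.0,-10.6,0,12,-0.68],[1.8,-14.1,0,16,-0.68],[1.8,-14.1,0,16,-0.68]],
  ],
)

```text
t: 8.12
eef_pos: [484.4, -176.6, 54.4]
tcp_rot: [3.135, -0.002, 0.639]
ft_force: [1.5, -6.3, -0.7]
opening: 0.166
grip_force: 2.9
```

Request:
step_arm(
  plan=[
    [[0,-1.8,0,2,-0.68],[0.1,-3.6,0,4,-0.68],[0.1,-3.6,0,4,-0.68]],
  ],
)

```text
t: 8.37
eef_pos: [482.3, -173.8, 54.4]
tcp_rot: [3.136, -0.002, 0.571]
ft_force: [0.9, -6.6, -0.7]
opening: 0.159
grip_force: 3.1
```

```bash
python3 -c "
from h import *
show()
s=env.state();p=s['eef_pos'];pv=np.array([523.2,-144.2]);r=p[:2]-pv;R=np.hypot(*r);print(R,np.degrees(np.arctan2(r[1],r[0])))
"
```

```text
8.37 [ 482.3 -173.8   54.4] [ 1.797e+02 -1.000e-01  3.270e+01] F [ 0.9 -6.6 -0.7] M [-1.26 -0.1   0.03] 0.159 3.139355582816279
50.493200082342426 -144.16662257255769
```

Request:
step_arm(
  plan=[
    [[0,-1,0,1,-0.68],[0,-1.8,0,2,-0.68],[0,-1.8,0,2,-0.68]],
  ],
)

```text
t: 8.62
eef_pos: [481.4, -172.5, 54.4]
tcp_rot: [3.136, -0.003, 0.538]
ft_force: [1.0, -8.5, -0.9]
opening: 0.156
grip_force: 3.7
```

Request:
step_arm(
  plan=[
    [[0,-1,0,1,-0.68],[0,-1.8,0,2,-0.68],[0,-1.8,0,2,-0.68]],
  ],
)

```text
t: 8.87
eef_pos: [480.5, -170.9, 54.4]
tcp_rot: [3.136, -0.003, 0.503]
ft_force: [-0.2, -9.0, 0.0]
opening: 0.157
grip_force: 3.7
```

Request:
step_arm(
  plan=[
    [[0,-1,0,1,-0.68],[0,-1.8,0,2,-0.68],[0,-1.8,0,2,-0.68]],
  ],
)

```text
t: 9.12
eef_pos: [479.5, -169.2, 54.3]
tcp_rot: [3.136, -0.003, 0.468]
ft_force: [0.1, -8.7, -1.3]
opening: 0.155
grip_force: 3.6
```

The lever has turned at least 1.2 rad, with steady resistance and no stop met, so it is tight. I let go and back off.

Request:
step_arm(
  plan=[
    [[0,1,0,0,-0.5],[0,1,0,0,-0.4],[0,1,-20,0,-0.3],[0,1,-55,0,-0.3],[0,1,-90,0,-0.3],[0,1,-90,0,-0.3]],
  ],
)

```text
t: 9.62
eef_pos: [480.4, -169.4, 148.2]
tcp_rot: [3.134, -0.006, 0.468]
ft_force: [0.1, 0.2, 0.6]
opening: 0.347
grip_force: 0.0
```

Request:
step_arm(
  plan=[
    [[-60,100,-20,0,-0.3],[-60,200,-20,0,-0.3],[-60,200,-20,0,-0.3],[-60,200,-20,0,-0.3],[-60,200,-20,0,-0.3],[-60,200,-20,0,-0.3],[-60,200,-20,0,-0.3]],
  ],
)

```text
t: 10.2
eef_pos: [514.7, -375.9, 162.0]
tcp_rot: [3.141, -0.0, 0.466]
ft_force: [-0.4, 0.9, -0.7]
opening: 0.348
grip_force: 0.0
```

```bash
python3 -c "
from h import *
import cv2
show()
t=env.read_camera('top');cv2.imwrite('pics/end.png',cv2.resize(t[135:275,230:430],None,fx=4,fy=4,interpolation=cv2.INTER_CUBIC))"
```

```text
10.2 [ 514.7 -375.9  162. ] [180.   -0.   26.7] F [-0.4  0.9 -0.7] M [ 0.01 -0.04 -0.03] 0.348 0.0
```

View pics/end.png

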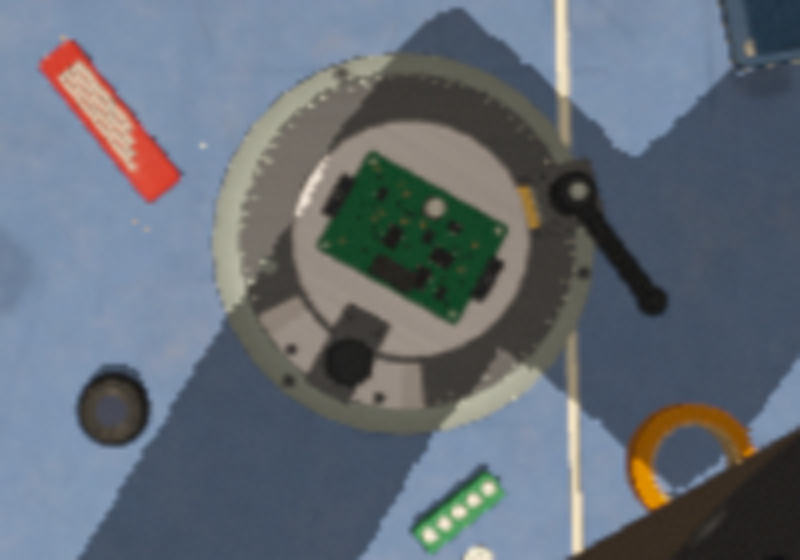

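The final view shows the knob over the segment's middle hole and the lever swung about 1.2 rad. The bystanders are unmoved and the arm is clear. I hand in.

```bash
python3 -c "
from cell import env
print(env.job_done())"
```

```text
the job is handed in; nothing more can be done
None
```

The stage is indexed about 52° counterclockwise with the pin home in the segment's hole, judged from the wrist view, the clamp lever is swung tight at about 1.2 rad, and the job is handed in with the arm clear at about 10 s.

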